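Slide the sieve cassette into its dock until it clicks, then close the keeper

TASK

Slide the flat blue sieve cassette along the bench, nose first, into the slot of the white dock and push it fully home past the click, then stop pushing: do not ram it against the stop. Only then swing the yellow keeper shut behind it, and let go. Leave the other things on the bench where they are.

Things in the scene. Friction and masses are not known exactly. Their poses are not given: they have to be found in the camera images.
- cassette: Loose flat blue sieve cassette with steel mesh, 130 long (x) x 90 wide (y) x 18 mm thick, 0.28 to 0.56 kg; too wide to grasp, so pushed. Origin under its centre; x points to the nose, 65 mm ahead, which tapers to 74 mm wide over its last 14 mm (white mark on top). Rear edge straight, 65 mm behind. Sides straight but for a notch 25 to 47 mm ahead. At the start the nose points roughly at the dock.
- dock: White dock fixed to the bench. Origin on the bench, mid-mouth; x points into the slot, z up. Slot 94 mm wide, 21 high, the bench its floor, under a clear cover with top at 25 mm; walls out to 75 mm either side. Flared lead-ins reach 15 mm out of the mouth, 110 mm apart at their ends. Home: cassette origin at dock x = 35 mm, so 30 mm stays outside. A head 112 mm high stands from x = 112 mm on.
- dock_stop (a point): Face of the black rubber stop that the nose meets when fully home, mid-slot, 100 mm in from the mouth, 9 mm above the bench. It gives about 1 mm per 3.5 N, 6 mm at most.
- dock_rollers (a point): Midpoint between two sprung orange rollers, 75 mm in from the mouth, 9 mm above the bench. They press on the nose over about the last 20 mm of the way in: resistance climbs to a peak of about 8 to 16 N some 10 to 15 mm before home, and drops as they snap into the cassette's notches in the last 7 mm.
- keeper (a joint): Yellow keeper on an upright hinge at dock x = -41, y = -95 mm. 0 = shut (hard stop): its bar (10 mm wide, 8 to 18 mm above the bench) lies across behind the cassette, pointing to dock +y. At angle a (rad) it points along (-sin a, cos a) in dock x, y; grows as it opens, to 2.6. Stiff hinge: stays where left, moves with about 1 N at the knob.
- keeper_knob (a point): Point on the keeper's upright yellow round knob, 16 mm in diameter, 85 mm from the hinge; the point is on its axis, 40 mm above the bench; the knob's top is 55 mm and its foot (top of the bar) 18 mm above the bench. The hinge stands on a white plate 5 mm high, between dock x = -55 and 0, y = -110 and -59 mm.
- jar_steel: Bystander: steel grinding jar with blue lid, 66 mm across, 68 mm high; origin under its centre.
- jar_amber: Bystander: amber glass jar, 66 mm across, 70 mm high; origin under its centre.
- beaker: Bystander: glass beaker, 68 mm across, 70 mm high; origin under its centre.
- spatula: Bystander: spatula lying flat, 190 mm long along its x; origin under its centre.
- brush: Bystander: brush lying flat, 170 mm long along its x; origin under its centre.
- ball_dish: Bystander: steel dish, 90 mm across, 30 mm high; origin under its centre.
Things that resemble listed ones, but are neither listed nor needed, are in the scene too. There is more than one size of the cassette; the one meant has the size given above.

How it is judged:
On the way, in this order (a step that is already met when the one before it is completed fails the run):
1. the cassette is pushed home past the click while the keeper is still open (x of cassette in the frame of dock above 0.031 m and y of cassette in the frame of dock between -0.004 and 0.004 m and angle between the x axis of cassette and the x axis of dock, either way round below 0.06 rad and value of joint keeper above 0.6 rad), for 0.2 s.
2. the keeper is swung shut behind the seated cassette (x of cassette in the frame of dock above 0.031 m and y of cassette in the frame of dock between -0.004 and 0.004 m and angle between the x axis of cassette and the x axis of dock, either way round below 0.06 rad and value of joint keeper below 0.1 rad), for 0.2 s.
At the end, for the whole second after the job is handed in: The cassette is fully home in the slot (within 4 mm of the full depth, 4 mm of the slot's middle and 0.06 rad of its direction), at rest, and the keeper is shut behind it (below 0.1 rad); nothing is touched (all of step 2 and linear speed of cassette below 0.01 m/s).
It fails at once if the cassette is rammed into the dock (more than 50 N between them) (contact force between cassette and dock above 50 N).
It fails at once if another thing on the bench is displaced by more than 25 mm (distance of any of jar_steel, jar_amber, beaker, spatula, brush, ball_dish from where it was at the start of the episode above 0.025 m).
It also fails if it takes over 72 s, if anything falls off the work surface, if the arm or the gripper's body presses on something with over 40 N, if the wrist force passes 120 N, or if a joint passes its speed limit or range.

ROBOT

A 6-joint arm with a two-finger parallel gripper is mounted at the origin on the work surface. World frame = base frame: x ahead of the robot, y to its left, z up, the work surface at z = 0. Lengths are in m, angles in rad, forces in N, time in s.
With the tool pointing down it reaches from about 0.2 to 0.875 m from the base axis. Payload 3.4 kg.
Tool frame: the origin (TCP) lies on the centre line of the jaws, within the pads' length; the fingertips stand 14 mm ahead of it and the grasp point (between the pads) lies 5 mm behind it; z points along the fingers, y is the line along which they close (so a half turn about z gives the same grasp; the last joint's range is limited). The gripper opens to 94 mm and grips with 3 to 60 N. Pads are 16 mm wide; open, the fingers measure 119 mm over their backs; the gripper's body (75 mm by 177 mm) begins 78 mm behind the grasp point.
Start: joints at [1.004, 0.276, 1.505, -0, 1.361, -0.121], TCP at [0.248, 0.519, 0.219] pointing down, gripper open.
Joint ranges: [-2.89, 2.89], [-0.75, 2.08], [0.22, 2.7], [-1.18, 4.32], [0.11, 2.71], [-2.7, 2.7]. Speed limits (rad/s): [2.57, 2.57, 3.14, 3.14, 3.14, 3.14].

INTERFACE

Orientations are given as a unit quaternion [x, y, z, w].
In Python, from plant import env gives the robot as it stands.
- The arm moves only by the tool send_rows, never from a script. Its argument "series" is a list of rows, each an object of numbers: "x", "y", "z": the shift along the tool's x, y, z in mm; "rx", "ry", "rz": the turn, a rotation vector about the tool's x, y, z in degrees; "gripper": the finger opening in mm, from 0 to 94. In form: [{"x": .., "y": .., "z": .., "rx": .., "ry": .., "rz": .., "gripper": ..}, ...]. A call has 1 to 8 rows; each row is the pose to reach, as a shift and turn from the pose commanded when the call began, along the tool's axes at that moment; what a row does not reach only later rows make up. A row lasts 1/8 s, in which the tool goes at most 62.5 mm and 10.7 degrees, less where a joint would pass 70% of its speed; a pose out of reach is approached as far as the arm can. A call with a gripper value outside its range is refused whole. The fingers move at their own pace and stop on an object; the grip force is fixed at half the most. Time passes only in rows, so rows that repeat a pose let the fingers close. It gives the time, the measured TCP pose, the force, the opening and the grip force at its end, in the units of the state.
- env.read_state(): the state, without advancing time (a new reading comes with each control period).
- env.camera(name): name is "scene" or "top" or "wrist"; returns a dict with "img" (480x640x3 uint8, red, green, blue), "vertical_fov" (degrees; the focal length in pixels is half the picture's height over the tangent of half this angle, whatever the lens; pixels are square), "cx", "cy" (the principal point, pixels), "eye" and "attitude" of the camera in the world; the wrist camera has in their place "T_tool_cam" (4x4, takes a point from camera to tool coordinates, whose origin is the TCP and whose axes are the flange's). Camera axes: x right, y down, z forward; pixel columns grow to the right and rows downward; lengths in m; the calibration is good to about 2 mm. A picture is of the moment at which its call begins: read the wrist's pose just before it. There is no depth.
- env.sign_off(): hands the job in; it is judged then, once.
Trained networks look in the newest picture that a camera, given by its name, has taken for a name from the list of things; names that differ only in an ending like _2 or _b are one class to them, and where a whole thing is asked for, a point or a joint stands for the part that bears it (a point fixed in the world has none). Each returns a list of dicts, best first, with "conf" (0 to 1); they miss things now and then, are a little off and sometimes report something else, mostly with a low value. They report only what shows in the picture. A call takes as long as a camera call. They do not tell look-alikes from the thing itself.
- env.search_frame(camera, thing): "pixel" ([column, row] in pixels, amid what is visible of it).
- env.mark_of(camera, thing): "pixel" ([column, row] in pixels: a listed point, or the origin of a listed thing).
The state is a dict: "t": time; "q": joint angles; "qd": joint speeds; "joint_torque": joint torques, N m; "tcp_pos": TCP position; "ee_rot": TCP orientation; "ft_force": force on the tool from outside, world axes, zero at the start; "moment": the same for the moment, N m; "grip_width": finger opening in m; "grasp_force": force on a finger pad.
Only numpy, scipy, OpenCV 4.12 (cv2) and the standard library are available. Lean on these libraries where they do the work, as an engineer would, in place of code of your own. Each camera call takes 0.05 s, during which the arm holds its last target. There are 200 camera calls.

## Working session

There is one attempt and no reset: what is moved stays moved. The work goes in short steps, Python scripts to look and compute and a tool call to move; the robot and the scene stay as the last step left them, time stands still between calls to the robot, and variables do not carry over. Pictures are saved under pics/ and viewed, at most 14 in all, crops included, and the job is handed in when it is done.

Besides the shell and the picture viewer there is one more tool, called after "Call:" as a command line: name --argument value ..., lists and objects as JSON in quotes. send_rows: Moves the arm, as the interface text tells. Its arguments: {"type":"object","properties":{"series":{"type":"array","items":{"type":"object","properties":{"x":{"type":"number"},"y":{"type":"number"},"z":{"type":"number"},"rx":{"type":"number"},"ry":{"type":"number"},"rz":{"type":"number"},"gripper":{"type":"number"}}}}},"required":["series"]}

```bash
mkdir -p pics; cat > h.py <<'E'
import numpy as np, cv2
from plant import env
from scipy.spatial.transform import Rotation as R
def cam(name):
    s=env.read_state(); c=env.camera(name)
    f=240/np.tan(np.radians(c["vertical_fov"])/2)
    if name=="wrist":
        T=np.eye(4);T[:3,:3]=R.from_quat(s["ee_rot"]).as_matrix();T[:3,3]=s["tcp_pos"];T=T@np.array(c["T_tool_cam"])
        Rm,e=T[:3,:3],T[:3,3]
    else:
        a=np.array(c["attitude"]); Rm=R.from_quat(a).as_matrix() if a.size==4 else a; e=np.array(c["eye"])
    return dict(img=c["img"],f=f,cx=c["cx"],cy=c["cy"],R=Rm,e=e)
def ray(c,p): return c["R"]@np.array([(p[0]-c["cx"])/c["f"],(p[1]-c["cy"])/c["f"],1.])
def at(c,p,z):
    d=ray(c,p); return c["e"]+d*(z-c["e"][2])/d[2]
def proj(c,P):
    q=c["R"].T@(np.array(P)-c["e"]); return np.array([c["cx"]+c["f"]*q[0]/q[2],c["cy"]+c["f"]*q[1]/q[2]])
def tri(c1,p1,c2,p2):
    A=np.zeros((3,3));b=np.zeros(3)
    for c,p in((c1,p1),(c2,p2)):
        d=ray(c,p);d/=np.linalg.norm(d);M=np.eye(3)-np.outer(d,d);A+=M;b+=M@c["e"]
    return np.linalg.solve(A,b)
def save(c,n): cv2.imwrite("pics/"+n,c["img"][:,:,::-1])
E
python3 - <<'E'
from h import *
np.set_printoptions(precision=4,suppress=True)
Z=dict(cassette=0,dock=0,dock_stop=.009,dock_rollers=.009,keeper_knob=.04,jar_steel=0,jar_amber=0,beaker=0,spatula=0,brush=0,ball_dish=0)
s=env.read_state();print(s["t"],s["tcp_pos"],s["ee_rot"],s["ft_force"])
for n in("scene","top"):
    c=cam(n);save(c,n+".png");print(n,c["e"],c["R"].ravel(),c["f"])
    for k,z in Z.items():
        for r in env.mark_of(n,k)[:3]: print(k,np.round(r["pixel"]),round(r["conf"],2),at(c,r["pixel"],z))
E
```

```text
0.0 [0.2476 0.5183 0.2186] [ 0.2211  0.9753 -0.0009 -0.0003] [-0.3958 -0.4535  0.613 ]
scene [1.39   0.0844 0.9281] [-0.1828  0.6928 -0.6976  0.9831  0.1389 -0.1195  0.0141 -0.7076 -0.7064] 566.5529079283074
cassette [282. 263.] 0.92 [ 0.5447 -0.1256 -0.    ]
cassette [338. 340.] 0.73 [0.7258 0.0296 0.    ]
cassette [293. 200.] 0.6 [ 0.3247 -0.1456 -0.    ]
dock [415. 273.] 0.94 [0.5171 0.1708 0.    ]
dock_stop [462. 283.] 0.88 [0.5338 0.2699 0.009 ]
dock_rollers [450. 283.] 0.86 [0.538  0.2446 0.009 ]
dock_rollers [412. 273.] 0.59 [0.5272 0.162  0.009 ]
dock_rollers [422. 361.] 0.24 [0.7512 0.1941 0.009 ]
keeper_knob [350. 284.] 0.6 [0.6124 0.0362 0.04  ]
jar_steel [423. 360.] 0.8 [0.741  0.1974 0.    ]
jar_amber [183. 300.] 0.72 [ 0.6901 -0.3051  0.    ]
beaker [262. 337.] 0.61 [ 0.7499 -0.1208  0.    ]
spatula [173. 212.] 0.81 [ 0.4291 -0.4235  0.    ]
brush [400. 226.] 0.8 [0.3683 0.1252 0.    ]
ball_dish [483. 234.] 0.7 [0.3568 0.3231 0.    ]
ball_dish [448. 280.] 0.43 [0.5222 0.2437 0.    ]
top [ 0.3602 -0.0468  1.1063] [ 0.0209 -0.9876  0.1555 -0.9996 -0.0234 -0.0146  0.018  -0.1552 -0.9877] 504.09668264127686
cassette [276. 148.] 0.95 [0.7355 0.0309 0.    ]
cassette [344. 237.] 0.79 [ 0.5319 -0.1262  0.    ]
cassette [351. 332.] 0.74 [ 0.3251 -0.1434  0.    ]
dock [211. 238.] 0.85 [0.5232 0.1669 0.    ]
dock_stop [163. 232.] 0.93 [0.5329 0.2723 0.009 ]
dock_rollers [176. 235.] 0.76 [0.526 0.243 0.009]
keeper_knob [273. 192.] 0.7 [0.6212 0.0317 0.04  ]
jar_steel [205. 141.] 0.67 [0.7461 0.193  0.    ]
jar_amber [428. 172.] 0.8 [ 0.6856 -0.3159  0.    ]
beaker [341. 143.] 0.83 [ 0.7503 -0.1176  0.    ]
spatula [477. 291.] 0.83 [ 0.4204 -0.4205  0.    ]
brush [229. 312.] 0.63 [0.3616 0.1213 0.    ]
ball_dish [131. 316.] 0.81 [0.3494 0.3296 0.    ]
ball_dish [273. 192.] 0.72 [0.631  0.0342 0.    ]
ball_dish [174. 231.] 0.42 [0.5369 0.2491 0.    ]
```

View pics/top.png

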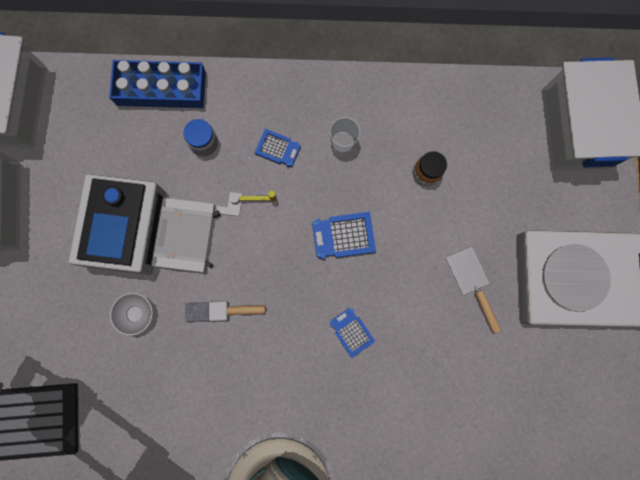

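View pics/scene.png

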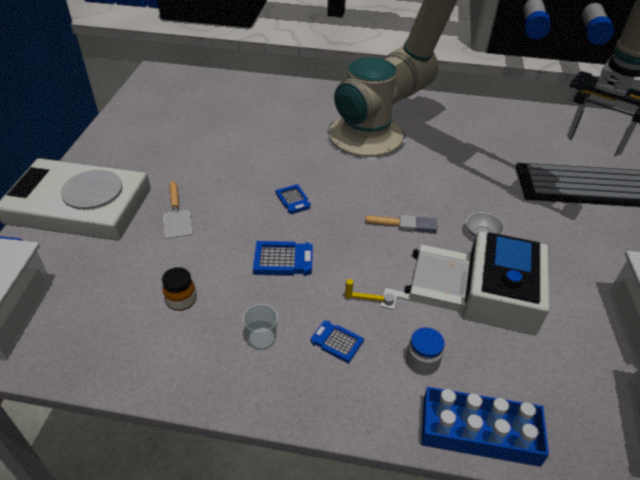

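The full-size cassette is at top px (344,237), with its nose to the left and tilted slightly relative to the dock. The dock mouth is near (211,238). The open keeper's knob is at (273,195), clear of the path. Next I'll measure the tilts and work out the first move.

```bash
cat >> h.py <<'E'
def blue(c,near,z=.018,lim=.11):
    """blue blob pixels near a world xy, mapped to height z -> world points"""
    h=cv2.cvtColor(c["img"],cv2.COLOR_RGB2HSV); m=cv2.inRange(h,(100,120,40),(130,255,255))
    m=cv2.morphologyEx(m,cv2.MORPH_CLOSE,np.ones((9,9),np.uint8))
    n,l,st,ce=cv2.connectedComponentsWithStats(m)
    best=min((i for i in range(1,n) if st[i,4]>150),key=lambda i:np.linalg.norm(at(c,ce[i],z)[:2]-near))
    v,u=np.nonzero(l==best); d=np.c_[(u-c["cx"])/c["f"],(v-c["cy"])/c["f"],np.ones(len(u))]@c["R"].T
    P=c["e"]+d*((z-c["e"][2])/d[:,2])[:,None]
    return P[:,:2].astype(np.float32)
def rect(P):
    r=cv2.minAreaRect(P*1000); return r
def shift(target,yaw):
    """tool-axis shift mm and rz deg so tool x heads along world yaw"""
    s=env.read_state(); Rm=R.from_quat(s["ee_rot"]).as_matrix()
    Rt=np.c_[[np.cos(yaw),np.sin(yaw),0],[np.sin(yaw),-np.cos(yaw),0],[0,0,-1]]
    return Rm.T@(np.array(target)-s["tcp_pos"])*1000, np.degrees(R.from_matrix(Rm.T@Rt).as_rotvec()), np.degrees(np.arctan2(Rm[1,0],Rm[0,0]))
E
python3 - <<'E'
from h import *
np.set_printoptions(precision=3,suppress=True)
for n in("top","scene"):
    c=cam(n); print(n,rect(blue(c,np.array([.538,-.126]))))
    # hinge/plate, dock
for yaw in(83,-97): print(shift([.525,.0,.36],np.radians(yaw)))
E
```

```text
top ((533.55908203125, -123.79554748535156), (90.24305725097656, 128.67959594726562), 9.115365028381348)
scene ((542.4788208007812, -122.97352600097656), (102.07951354980469, 129.44349670410156), 10.437564849853516)
(array([-473.689, -348.645, -140.54 ]), array([ 0.006, -0.005, 71.457]), np.float64(154.45722709799747))
(array([-473.689, -348.645, -140.54 ]), array([   0.006,    0.007, -108.543]), np.float64(154.45722709799747))
```

Call:
send_rows --series '[{"x":0,"y":0,"z":-60,"rz":0,"gripper":60},{"x":-240,"y":-175,"z":-140,"rz":35,"gripper":60},{"x":-240,"y":-175,"z":-140,"rz":35,"gripper":60},{"x":-240,"y":-175,"z":-140,"rz":35,"gripper":60},{"x":-240,"y":-175,"z":-140,"rz":35,"gripper":60},{"x":-474,"y":-349,"z":-140,"rz":71.5,"gripper":60},{"x":-474,"y":-349,"z":-140,"rz":71.5,"gripper":60},{"x":-474,"y":-349,"z":-140,"rz":71.5,"gripper":60}]'

```text
invalid input
```

```bash
python3 - <<'E'
from h import *
np.set_printoptions(precision=3,suppress=True)
c=cam("wrist");save(c,"w1.png");s=env.read_state();print(s["t"],s["tcp_pos"],s["ft_force"],s["qd"]);print(c["e"],c["R"][:,2])
for k,z in dict(cassette=0,dock=0,dock_stop=.009,dock_rollers=.009,keeper_knob=.04).items():
    for r in env.mark_of("wrist",k)[:3]: print(k,np.round(r["pixel"]),round(r["conf"],2),at(c,r["pixel"],z))
print(shift([.525,0,.36],np.radians(83)))
try: print(rect(blue(c,np.array([.535,-.125]))))
except Exception as e: print(e)
E
```

```text
1.35 [0.248 0.519 0.219] [0.049 0.419 0.796] [ 0.001 -0.001  0.001  0.     0.     0.   ]
[0.179 0.55  0.385] [ 0.232 -0.112 -0.966]
dock_stop [207. 355.] 0.75 [0.349 0.324 0.009]
(array([-473.689, -348.669, -140.547]), array([ 0.006, -0.004, 71.46 ]), np.float64(154.45965740052947))
min() iterable argument is empty
```

View pics/w1.png

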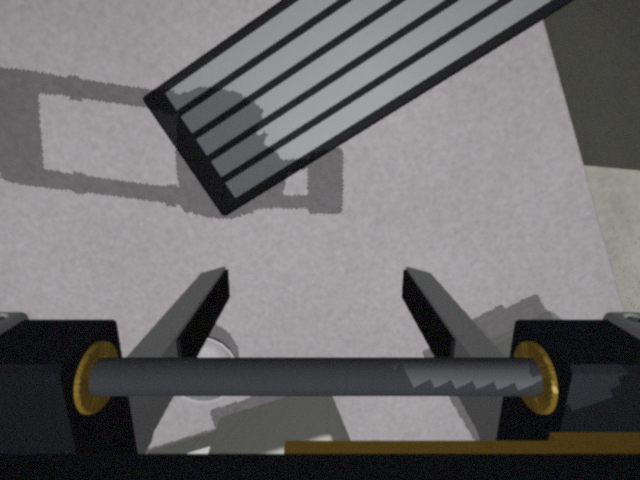

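The move was refused because every field is needed. The picture only shows the black rack, at the arm's start pose. I'll resend it with all fields.

Call:
send_rows --series '[{"x":0,"y":0,"z":-60,"rx":0,"ry":0,"rz":0,"gripper":60},{"x":-240,"y":-175,"z":-140,"rx":0,"ry":0,"rz":35,"gripper":60},{"x":-240,"y":-175,"z":-140,"rx":0,"ry":0,"rz":35,"gripper":60},{"x":-240,"y":-175,"z":-140,"rx":0,"ry":0,"rz":35,"gripper":60},{"x":-240,"y":-175,"z":-140,"rx":0,"ry":0,"rz":35,"gripper":60},{"x":-474,"y":-349,"z":-140,"rx":0,"ry":0,"rz":71.5,"gripper":60},{"x":-474,"y":-349,"z":-140,"rx":0,"ry":0,"rz":71.5,"gripper":60},{"x":-474,"y":-349,"z":-140,"rx":0,"ry":0,"rz":71.5,"gripper":60}]'

```text
t: 2.6
tcp_pos: [0.4509, 0.139, 0.353]
ee_rot: [0.726, 0.688, 0.001, 0.0]
ft_force: [1.4, 0.1, -0.0]
grip_width: 0.0599
grasp_force: 0.0
```

```bash
python3 - <<'E'
from h import *
np.set_printoptions(precision=3,suppress=True)
c=cam("wrist");save(c,"w2.png");s=env.read_state();print(s["t"],s["tcp_pos"],s["ft_force"],s["qd"]);print(c["e"],c["R"][:,2])
for k,z in dict(cassette=0,dock=0,dock_stop=.009,dock_rollers=.009,keeper_knob=.04).items():
    for r in env.mark_of("wrist",k)[:3]: print(k,np.round(r["pixel"]),round(r["conf"],2),at(c,r["pixel"],z))
print(shift([.525,0,.36],np.radians(83)))
E
```

```text
2.65 [0.455 0.132 0.353] [ 2.111 -3.987  0.381] [ 0.097 -0.     0.018  0.066 -0.002 -0.084]
[0.454 0.213 0.518] [-0.013 -0.258 -0.966]
cassette [501. 256.] 0.87 [0.731 0.024 0.   ]
cassette [376. 351.] 0.71 [ 0.536 -0.131  0.   ]
cassette [248. 363.] 0.57 [ 0.323 -0.142  0.   ]
dock [362. 169.] 0.8 [0.52  0.169 0.   ]
dock_stop [370.  96.] 0.68 [0.531 0.266 0.009]
dock_rollers [368. 114.] 0.86 [0.528 0.242 0.009]
keeper_knob [517. 143.] 0.48 [0.717 0.194 0.04 ]
keeper_knob [362. 168.] 0.36 [0.515 0.173 0.04 ]
(array([-137.976,   81.805,   -7.625]), array([-0.033, -0.045,  4.314]), np.float64(87.31404040704456))
```

View pics/w2.png

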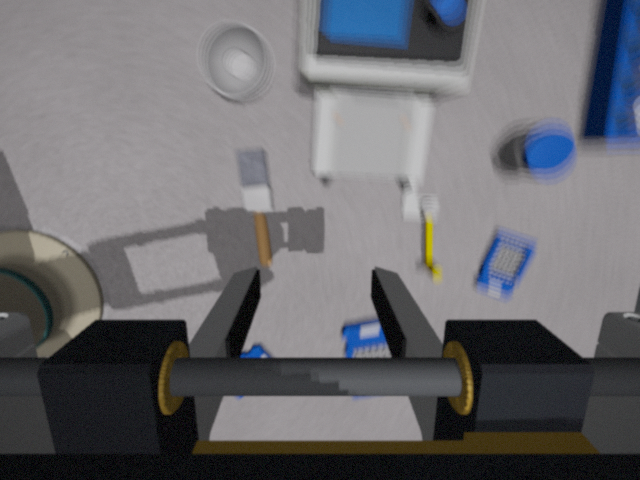

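Blurred because the arm was still moving. The dock's mouth is at (362,169) with stop at (370,96), and the open keeper is at (430,245). The cassette is partly hidden at (376,345). I'll take a settled reading and then plan the approach behind the cassette.

```bash
python3 - <<'E'
from h import *
np.set_printoptions(precision=4,suppress=True)
A={}
for i in range(3):
    c=cam("wrist")
    for k,z in dict(dock=0,dock_stop=.009,dock_rollers=.009).items():
        for r in env.mark_of("wrist",k)[:1]: A.setdefault(k,[]).append(at(c,r["pixel"],z))
for k in A: print(k,np.array(A[k]))
print(env.read_state()["tcp_pos"],shift([.551,-.222,.20],np.radians(99)))
E
```

```text
dock [[0.5222 0.1689 0.    ]
 [0.5156 0.1694 0.    ]
 [0.5204 0.1687 0.    ]]
dock_stop [[0.5293 0.266  0.009 ]
 [0.5318 0.2678 0.009 ]
 [0.5151 0.166  0.009 ]]
dock_rollers [[0.5264 0.241  0.009 ]
 [0.5269 0.2427 0.009 ]]
[0.4502 0.141  0.3526] (array([-357.7541,  118.0782,  152.5292]), array([  0.0006,  -0.0038, -11.7491]), np.float64(87.25086028316876))
```

Call:
send_rows --series '[{"x":-60,"y":20,"z":0,"rx":0,"ry":0,"rz":-4,"gripper":60},{"x":-120,"y":40,"z":20,"rx":0,"ry":0,"rz":-8,"gripper":60},{"x":-180,"y":60,"z":60,"rx":0,"ry":0,"rz":-12,"gripper":60},{"x":-235,"y":80,"z":80,"rx":0,"ry":0,"rz":-12,"gripper":60},{"x":-290,"y":100,"z":100,"rx":0,"ry":0,"rz":-12,"gripper":60},{"x":-345,"y":115,"z":120,"rx":0,"ry":0,"rz":-12,"gripper":60},{"x":-358,"y":118,"z":120,"rx":0,"ry":0,"rz":-12,"gripper":60},{"x":-358,"y":118,"z":120,"rx":0,"ry":0,"rz":-12,"gripper":60}]'

```text
t: 4.5
tcp_pos: [0.5509, -0.2234, 0.232]
ee_rot: [0.649, 0.761, 0.0, -0.001]
ft_force: [-0.0, 0.2, -0.1]
grip_width: 0.0597
grasp_force: 0.0
```

```bash
python3 - <<'E'
from h import *
np.set_printoptions(precision=4,suppress=True)
c=cam("wrist");c=cam("wrist");save(c,"w3.png");print(env.read_state()["tcp_pos"])
for k,z in dict(cassette=0,dock=0,dock_stop=.009,dock_rollers=.009,keeper_knob=.04).items():
    for r in env.mark_of("wrist",k)[:2]: print(k,np.round(r["pixel"]),round(r["conf"],2),at(c,r["pixel"],z))
print(rect(blue(c,np.array([.536,-.125]))))
t=cam("top"); print(rect(blue(t,np.array([.536,-.125]))))
E
```

```text
[ 0.5508 -0.2212  0.2333]
cassette [315. 118.] 0.95 [ 0.5343 -0.1267  0.    ]
cassette [117. 104.] 0.6 [ 0.3246 -0.1459  0.    ]
((533.1357421875, -126.3342514038086), (89.37306213378906, 128.5532684326172), 9.13603401184082)
((532.9428100585938, -120.08917999267578), (90.59217834472656, 120.95166015625), 8.900444984436035)
```

View pics/w3.png

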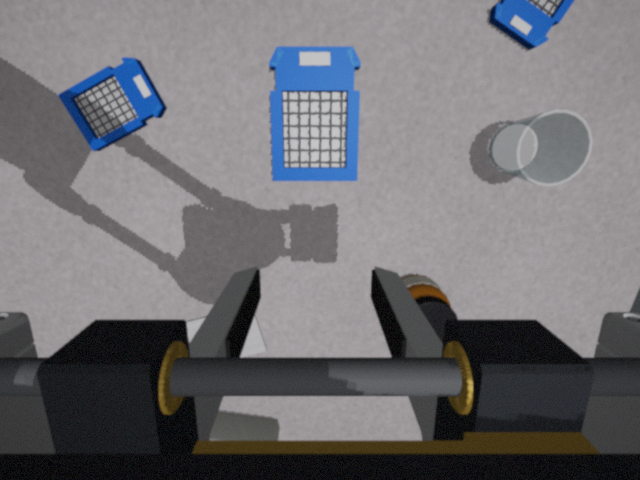

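The full-size cassette is at wrist px (315,118), squarely ahead of the fingers, with yaw 99.1°. Relative to the dock it sits at about (-292, -44) mm and is turned 15°. I'll lower the fingers behind it, then push straight, arc, and push straight again.

Call:
send_rows --series '[{"x":-3,"y":-2.4,"z":50,"rx":0,"ry":0,"rz":0,"gripper":50},{"x":-3,"y":-2.4,"z":100,"rx":0,"ry":0,"rz":0,"gripper":50},{"x":-3,"y":-2.4,"z":145,"rx":0,"ry":0,"rz":0,"gripper":50},{"x":-3,"y":-2.4,"z":180,"rx":0,"ry":0,"rz":0,"gripper":50},{"x":-3,"y":-2.4,"z":200,"rx":0,"ry":0,"rz":0,"gripper":50},{"x":-3,"y":-2.4,"z":212,"rx":0,"ry":0,"rz":0,"gripper":50},{"x":-3,"y":-2.4,"z":212,"rx":0,"ry":0,"rz":0,"gripper":50}]'

```text
t: 5.78
tcp_pos: [0.5488, -0.2254, 0.0203]
ee_rot: [0.648, 0.762, -0.0, -0.0]
ft_force: [-0.1, -0.5, 0.8]
grip_width: 0.0498
grasp_force: 0.0
```

Call:
send_rows --series '[{"x":10,"y":0,"z":0,"rx":0,"ry":0,"rz":0,"gripper":50},{"x":18,"y":0,"z":0,"rx":0,"ry":0,"rz":0,"gripper":50},{"x":26,"y":0,"z":0,"rx":0,"ry":0,"rz":0,"gripper":50},{"x":34,"y":0,"z":0,"rx":0,"ry":0,"rz":0,"gripper":50},{"x":44,"y":0,"z":0,"rx":0,"ry":0,"rz":0,"gripper":50},{"x":54,"y":0,"z":0,"rx":0,"ry":0,"rz":0,"gripper":50},{"x":64,"y":0,"z":0,"rx":0,"ry":0,"rz":0,"gripper":50},{"x":64,"y":0,"z":0,"rx":0,"ry":0,"rz":0,"gripper":50}]'

```text
t: 6.78
tcp_pos: [0.5385, -0.1612, 0.0206]
ee_rot: [0.648, 0.762, 0.0, -0.001]
ft_force: [1.0, -1.8, 0.8]
grip_width: 0.0497
grasp_force: 0.6
```

```bash
cat >> h.py <<'E'
D0=np.array([.5195,.1690]); DY=np.radians(84.)
ex=np.array([np.cos(DY),np.sin(DY)]); ey=np.array([-ex[1],ex[0]])
def dk(p): d=np.array(p)[:2]-D0; return np.array([d@ex,d@ey])*1000
def tcpd():
    s=env.read_state();m=R.from_quat(s["ee_rot"]).as_matrix(); return dk(s["tcp_pos"]),np.degrees(np.arctan2(m[1,0],m[0,0])-DY),s["tcp_pos"][2],s["ft_force"],s["t"]
E
python3 - <<'E'
from h import *
np.set_printoptions(precision=4,suppress=True)
c=cam("wrist");save(c,"w4.png");print("tcp in dock",tcpd())
for k,z in dict(cassette=0,dock=0,dock_stop=.009,dock_rollers=.009).items():
    for r in env.mark_of("wrist",k)[:2]: print(k,np.round(r["pixel"]),round(r["conf"],2),at(c,r["pixel"],z),dk(at(c,r["pixel"],z)))
for c in(c,cam("top")):
    r=rect(blue(c,np.array([.525,-.09]))); print(r,dk(np.array(r[0])/1000))
E
```

```text
tcp in dock (array([-326.5017,  -53.1174]), np.float64(15.228611749099286), np.float64(0.020359633074150237), array([ 0.5948, -0.4099,  0.1544]), 6.825)
cassette [320. 144.] 0.76 [ 0.5281 -0.0901  0.    ] [-256.7644  -35.6614]
((528.060302734375, -92.9698486328125), (89.96728515625, 122.36341857910156), 9.191781997680664) [-259.64    -35.8967]
((536.6622314453125, -43.14337158203125), (59.537994384765625, 111.8570327758789), 63.05030822753906) [-209.1873  -39.2432]
```

View pics/w4.png

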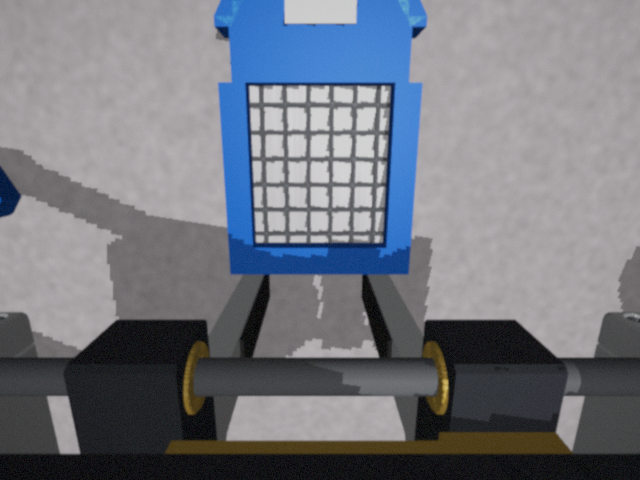

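The cassette fills the upper middle of the picture, with its rear edge at row 270 squarely against both fingers. The straight push continues.

Call:
send_rows --series '[{"x":8,"y":0,"z":0,"rx":0,"ry":0,"rz":0,"gripper":50},{"x":20,"y":0,"z":0,"rx":0,"ry":0,"rz":0,"gripper":50},{"x":32,"y":0,"z":0,"rx":0,"ry":0,"rz":0,"gripper":50},{"x":44,"y":0,"z":0,"rx":0,"ry":0,"rz":0,"gripper":50},{"x":56,"y":0,"z":0,"rx":0,"ry":0,"rz":0,"gripper":50},{"x":67,"y":0,"z":0,"rx":0,"ry":0,"rz":0,"gripper":50},{"x":75,"y":0,"z":0,"rx":0,"ry":0,"rz":0,"gripper":50},{"x":75,"y":0,"z":0,"rx":0,"ry":0,"rz":0,"gripper":50}]'

```text
t: 8.07
tcp_pos: [0.5264, -0.0875, 0.0207]
ee_rot: [0.648, 0.762, 0.0, -0.0]
ft_force: [-0.2, -0.3, 0.1]
grip_width: 0.0499
grasp_force: 0.0
```

```bash
cat > look.py <<'E'
from h import *
np.set_printoptions(precision=4,suppress=True)
c=cam("wrist");print("tcp in dock",tcpd())
for k,z in dict(cassette=0,dock=0,dock_stop=.009,dock_rollers=.009).items():
    for r in env.mark_of("wrist",k)[:2]: print(k,np.round(r["pixel"]),round(r["conf"],2),at(c,r["pixel"],z),dk(at(c,r["pixel"],z)))
t,a=tcpd()[:2]; a=np.radians(a); ce=t+72*np.array([np.cos(a),np.sin(a)]); print("centre pred",ce,D0+ (ex*ce[0]+ey*ce[1])/1000)
r=rect(blue(c,D0+(ex*ce[0]+ey*ce[1])/1000)); print(r,dk(np.array(r[0])/1000))
E
python3 look.py; python3 - <<'E'
import numpy as np
for L in(64,80,95):
  rho=L/np.radians(15.2)
  for th in np.linspace(15.2/7,15.2,7):
    t=np.radians(th);print(L,np.round([72+rho*np.sin(t)-72*np.cos(t),rho*(1-np.cos(t))-72*np.sin(t),th],1))
E
```

```text
tcp in dock (array([-254.711 ,  -33.8431]), np.float64(15.236631123768262), np.float64(0.020652724641067113), array([-0.4237, -0.3737,  0.4217]), 8.125)
cassette [320. 143.] 0.98 [ 0.5158 -0.0159  0.    ] [-184.2477  -15.6319]
dock_rollers [321. 141.] 0.19 [ 0.5163 -0.0147  0.009 ] [-183.065   -15.9998]
centre pred [-185.9905  -15.2289] [ 0.5152 -0.0176]
((516.6256713867188, -18.84027099609375), (89.94868469238281, 121.8452377319336), 9.202702522277832) [-187.1117  -16.7761]
64 [ 9.2 -2.6  2.2]
64 [18.5 -4.8  4.3]
64 [27.8 -6.6  6.5]
64 [37.3 -8.1  8.7]
64 [46.7 -9.2 10.9]
64 [ 56.2 -10.   13. ]
64 [ 65.8 -10.4  15.2]
80 [11.5 -2.5  2.2]
80 [23.  -4.6  4.3]
80 [34.7 -6.2  6.5]
80 [46.4 -7.4  8.7]
80 [58.1 -8.2 10.9]
80 [69.8 -8.5 13. ]
80 [81.6 -8.3 15.2]
95 [13.6 -2.5  2.2]
95 [27.3 -4.4  4.3]
95 [41.1 -5.9  6.5]
95 [54.9 -6.8  8.7]
95 [68.7 -7.2 10.9]
95 [82.6 -7.  13. ]
95 [96.4 -6.4 15.2]
```

Call:
send_rows --series '[{"x":12,"y":0,"z":0,"rx":0,"ry":0,"rz":0,"gripper":50},{"x":25,"y":0,"z":0,"rx":0,"ry":0,"rz":0,"gripper":50},{"x":35.8,"y":-3.0,"z":0,"rx":0,"ry":0,"rz":2.5,"gripper":50},{"x":46.6,"y":-5.5,"z":0,"rx":0,"ry":0,"rz":5.1,"gripper":50},{"x":57.5,"y":-7.4,"z":0,"rx":0,"ry":0,"rz":7.6,"gripper":50},{"x":68.4,"y":-8.9,"z":0,"rx":0,"ry":0,"rz":10.1,"gripper":50},{"x":79.7,"y":-9.9,"z":0,"rx":0,"ry":0,"rz":12.7,"gripper":50},{"x":90.8,"y":-10.4,"z":0,"rx":0,"ry":0,"rz":15.2,"gripper":50}]'

```text
t: 9.32
tcp_pos: [0.501, 0.0002, 0.0206]
ee_rot: [0.743, 0.669, -0.0, -0.0]
ft_force: [-1.0, -2.9, 0.1]
grip_width: 0.05
grasp_force: 1.5
```

```bash
sed -i 's/print("tcp in dock"/save(c,"w5.png");print("tcp in dock"/' look.py; python3 look.py; python3 look.py | tail -3
```

```text
tcp in dock (array([-168.4296,    1.4961]), np.float64(-0.058918253328005245), np.float64(0.020539151035308387), array([-0.1506, -0.3619,  0.0038]), 9.375)
cassette [319. 142.] 0.62 [0.5094 0.0724 0.    ] [-97.125  -0.035]
centre pred [-97.9719   0.2048] [0.5091 0.0716]
((509.20672607421875, 68.41978454589844), (122.28443908691406, 89.77558898925781), 83.9507827758789) [-101.1052   -0.2766]
dock_stop [319. 143.] 0.72 [0.5101 0.0717 0.009 ] [-97.7665  -0.8026]
centre pred [-98.6407  -0.2037] [0.5094 0.0709]
((509.046142578125, 69.17748260498047), (120.96488952636719, 89.88692474365234), 83.78318786621094) [-100.3684   -0.0377]
```

View pics/w5.png

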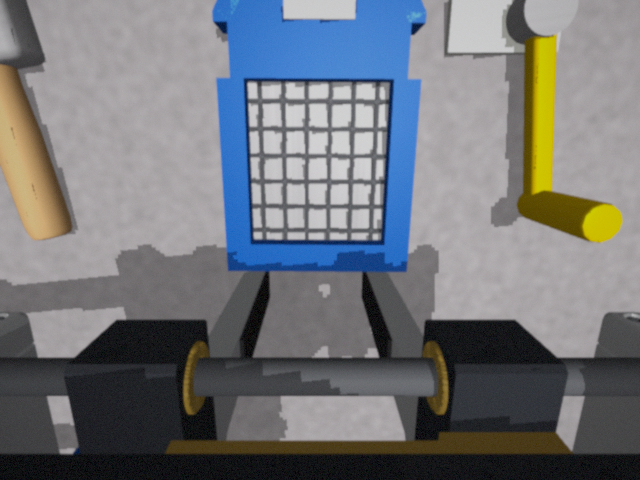

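The cassette is square ahead, the brush handle is on the left, and the keeper with its knob at (600,222) is on the right. The hinge plate's near-left corner is at (447,53), which I'll use to check the dock frame.

```bash
python3 - <<'E'
from h import *
np.set_printoptions(precision=4,suppress=True)
c=cam("wrist")
for p,z,n in(((447,53),.005,"plate corner (-55,-59)"),((558,51),.005,"plate edge (-55,~-100)"),((603,222),.055,"knob top"),((540,170),.018,"bar mid")): print(n,dk(at(c,p,z)))
for i in range(2):
  w=cam("wrist")
  for k in("keeper_knob",):
    for r in env.mark_of("wrist",k)[:2]: print(k,r["pixel"],r["conf"],dk(at(w,r["pixel"],.04)))
  for n in("top","scene"):
    t=cam(n)
    for k,z in(("dock",0),("dock_stop",.009),("dock_rollers",.009),("cassette",0)):
      for r in env.mark_of(n,k)[:1]: print(n,k,r["conf"],dk(at(t,r["pixel"],z)))
E
```

```text
plate corner (-55,-59) [-58.086  -60.5209]
plate edge (-55,~-100) [ -57.2697 -111.9241]
knob top [-127.1304 -108.2205]
bar mid [-110.6882 -104.3346]
keeper_knob [576.7, 213.6] 0.63 [-127.0067 -108.9286]
keeper_knob [6.0, 61.4] 0.41 [-68.4546 117.142 ]
top dock 0.87 [-5.3482 -1.8807]
top dock_stop 0.95 [105.3526   2.1312]
top dock_rollers 0.9 [74.7648 -1.3721]
top cassette 0.85 [-319.8051  159.9277]
scene dock 0.57 [-0.1223  1.7433]
scene dock_stop 0.57 [101.681   -3.7769]
scene dock_rollers 0.67 [79.3498 -1.9708]
scene cassette 0.87 [-328.0908  165.3108]
keeper_knob [572.8, 211.3] 0.71 [-125.8004 -107.0691]
top dock 0.89 [-5.4792 -5.2806]
top dock_stop 0.64 [108.0761   0.4673]
top dock_rollers 0.89 [72.3348 -6.6175]
top cassette 0.69 [-97.4145  -0.46  ]
scene dock 0.85 [-6.0278  2.4075]
scene dock_stop 0.67 [  54.5302 -228.0167]
scene dock_rollers 0.68 [71.7464 -3.4227]
scene cassette 0.83 [-337.4588  164.8041]
```

Call:
send_rows --series '[{"x":8,"y":0,"z":0,"rx":0,"ry":0,"rz":0,"gripper":50},{"x":18,"y":0,"z":0,"rx":0,"ry":0,"rz":0,"gripper":50},{"x":27,"y":0,"z":0,"rx":0,"ry":0,"rz":0,"gripper":50},{"x":34,"y":0,"z":0,"rx":0,"ry":0,"rz":0,"gripper":50},{"x":41,"y":0,"z":0,"rx":0,"ry":0,"rz":0,"gripper":50},{"x":48,"y":0,"z":0,"rx":0,"ry":0,"rz":0,"gripper":50},{"x":54,"y":0,"z":0,"rx":0,"ry":0,"rz":0,"gripper":50},{"x":60,"y":0,"z":0,"rx":0,"ry":0,"rz":0,"gripper":50}]'

```text
t: 12.08
tcp_pos: [0.5081, 0.0595, 0.0206]
ee_rot: [0.743, 0.669, -0.0, -0.0]
ft_force: [0.2, -2.8, 0.2]
grip_width: 0.0501
grasp_force: 1.6
```

```bash
sed -i 's/w5.png/w6.png/' look.py; python3 look.py
```

```text
tcp in dock (array([-109.4415,   -0.1147]), np.float64(0.025514879914111537), np.float64(0.02056871509803363), array([ 0.2317, -0.4642,  0.7002]), 12.125)
dock [319.  64.] 0.83 [0.5204 0.1675 0.    ] [-1.4232 -1.0105]
centre pred [-37.962   -0.0767] [0.5156 0.1312]
((513.70947265625, 117.66280364990234), (101.76831817626953, 89.91358184814453), 84.03770446777344) [-51.6612   0.3926]
```

View pics/w6.png

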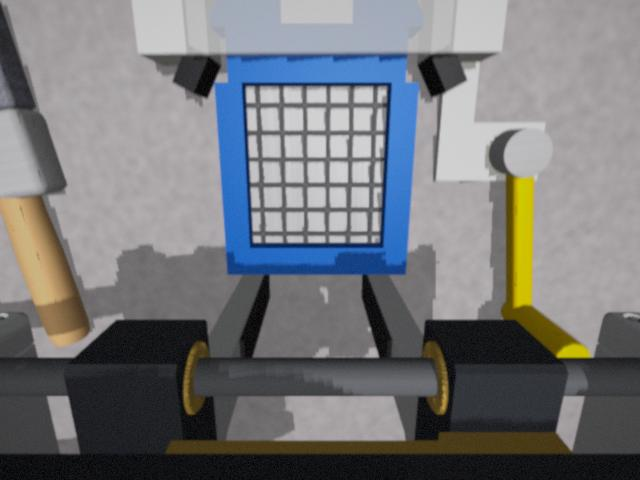

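The nose is in the mouth. The lead-ins at (200,75) and (440,75) sit symmetrically about the cassette, whose middle is at column 317. I'll push on up to where the rollers begin.

Call:
send_rows --series '[{"x":6,"y":0,"z":0,"rx":0,"ry":0,"rz":0,"gripper":50},{"x":13,"y":0,"z":0,"rx":0,"ry":0,"rz":0,"gripper":50},{"x":20,"y":0,"z":0,"rx":0,"ry":0,"rz":0,"gripper":50},{"x":27,"y":0,"z":0,"rx":0,"ry":0,"rz":0,"gripper":50},{"x":34,"y":0,"z":0,"rx":0,"ry":0,"rz":0,"gripper":50},{"x":41,"y":0,"z":0,"rx":0,"ry":0,"rz":0,"gripper":50},{"x":46,"y":0,"z":0,"rx":0,"ry":0,"rz":0,"gripper":50},{"x":50,"y":0,"z":0,"rx":0,"ry":0,"rz":0,"gripper":50}]'

```text
t: 13.32
tcp_pos: [0.5134, 0.1087, 0.0205]
ee_rot: [0.743, 0.67, -0.0, 0.0]
ft_force: [1.6, -6.2, 0.5]
grip_width: 0.0502
grasp_force: 3.2
```

Call:
send_rows --series '[{"x":2,"y":0,"z":0,"rx":0,"ry":0,"rz":0,"gripper":50},{"x":4,"y":0,"z":0,"rx":0,"ry":0,"rz":0,"gripper":50}]'

```text
t: 13.58
tcp_pos: [0.5141, 0.1107, 0.0206]
ee_rot: [0.742, 0.67, -0.001, 0.002]
ft_force: [0.1, -12.1, 0.1]
grip_width: 0.0499
grasp_force: 5.9
```

```bash
python3 look.py; python3 - <<'E'
from h import *
c=cam("wrist");im=c["img"].astype(int)
for col in(300,319,340): print(col,[tuple(im[r,col]) for r in range(60,300,10)])
E
```

```text
tcp in dock (array([-58.5027,  -0.6634]), np.float64(0.13907743360891847), np.float64(0.020606433972745537), array([ 0.9194, -9.2704,  0.8106]), 13.625)
dock [317. 174.] 0.55 [0.5197 0.167  0.    ] [-1.9557 -0.4155]
dock_rollers [317.   2.] 0.8 [0.5276 0.2421 0.009 ] [73.5509 -0.4143]
centre pred [13.5202 -0.4899] [0.5214 0.1824]
((517.011474609375, 141.8759307861328), (47.719581604003906, 91.09732055664062), 84.44408416748047) [-27.2356  -0.3603]
300 [(np.int64(157), np.int64(165), np.int64(180)), (np.int64(157), np.int64(166), np.int64(179)), (np.int64(158), np.int64(164), np.int64(179)), (np.int64(178), np.int64(179), np.int64(179)), (np.int64(179), np.int64(179), np.int64(180)), (np.int64(178), np.int64(179), np.int64(180)), (np.int64(179), np.int64(179), np.int64(179)), (np.int64(174), np.int64(175), np.int64(175)), (np.int64(180), np.int64(179), np.int64(180)), (np.int64(179), np.int64(180), np.int64(180)), (np.int64(166), np.int64(167), np.int64(169)), (np.int64(181), np.int64(180), np.int64(182)), (np.int64(155), np.int64(154), np.int64(155)), (np.int64(184), np.int64(184), n
[... 2026 characters left out ...]
0)), (np.int64(179), np.int64(179), np.int64(179)), (np.int64(163), np.int64(163), np.int64(164)), (np.int64(181), np.int64(181), np.int64(183)), (np.int64(153), np.int64(152), np.int64(152)), (np.int64(194), np.int64(192), np.int64(194)), (np.int64(192), np.int64(191), np.int64(193)), (np.int64(84), np.int64(84), np.int64(88)), (np.int64(189), np.int64(187), np.int64(190)), (np.int64(179), np.int64(179), np.int64(181)), (np.int64(187), np.int64(185), np.int64(187)), (np.int64(29), np.int64(84), np.int64(164)), (np.int64(18), np.int64(60), np.int64(124)), (np.int64(27), np.int64(63), np.int64(125)), (np.int64(110), np.int64(106), np.int64(106)), (np.int64(108), np.int64(104), np.int64(104))]
```

Call:
send_rows --series '[{"x":2,"y":0,"z":0,"rx":0,"ry":0,"rz":0,"gripper":50},{"x":4,"y":0,"z":0,"rx":0,"ry":0,"rz":0,"gripper":50},{"x":6,"y":0,"z":0,"rx":0,"ry":0,"rz":0,"gripper":50},{"x":8,"y":0,"z":0,"rx":0,"ry":0,"rz":0,"gripper":50}]'

```text
t: 14.38
tcp_pos: [0.5143, 0.1166, 0.0206]
ee_rot: [0.742, 0.671, -0.003, 0.002]
ft_force: [-0.7, -13.7, 1.6]
grip_width: 0.05
grasp_force: 6.7
```

Call:
send_rows --series '[{"x":1.5,"y":0,"z":0,"rx":0,"ry":0,"rz":0,"gripper":50},{"x":3,"y":0,"z":0,"rx":0,"ry":0,"rz":0,"gripper":50}]'

```text
t: 14.62
tcp_pos: [0.5148, 0.1221, 0.0206]
ee_rot: [0.743, 0.67, -0.001, 0.001]
ft_force: [-0.4, -7.3, 1.0]
grip_width: 0.0498
grasp_force: 3.5
```

```bash
python3 -c "
from h import *
print(tcpd())"
```

```text
(array([-47.17352722,  -0.27255346]), np.float64(0.07067788686159356), np.float64(0.020591887263255913), array([-0.42108454, -7.32063346,  1.00741326]), 14.625)
```

Call:
send_rows --series '[{"x":1.5,"y":0,"z":0,"rx":0,"ry":0,"rz":0,"gripper":50},{"x":3,"y":0,"z":0,"rx":0,"ry":0,"rz":0,"gripper":50},{"x":4,"y":0,"z":0,"rx":0,"ry":0,"rz":0,"gripper":50},{"x":4,"y":0,"z":0,"rx":0,"ry":0,"rz":0,"gripper":50}]'

```text
t: 15.12
tcp_pos: [0.5153, 0.1279, 0.0206]
ee_rot: [0.743, 0.669, 0.0, -0.0]
ft_force: [0.3, -2.2, 0.4]
grip_width: 0.0502
grasp_force: 1.2
```

```bash
sed -i 's/w6.png/w7.png/' look.py; python3 look.py
```

```text
tcp in dock (array([-41.3021,  -0.132 ]), np.float64(0.034928736378068315), np.float64(0.020588706022461233), array([ 0.2282, -2.0847, -1.1574]), 15.175)
dock [317. 206.] 0.7 [0.5192 0.1672 0.    ] [-1.844   0.1036]
centre pred [30.706  -0.1204] [0.5228 0.1995]
((516.83935546875, 150.20703125), (29.463306427001953, 90.78594207763672), 83.99411010742188) [-18.9681   0.6817]
```

View pics/w7.png

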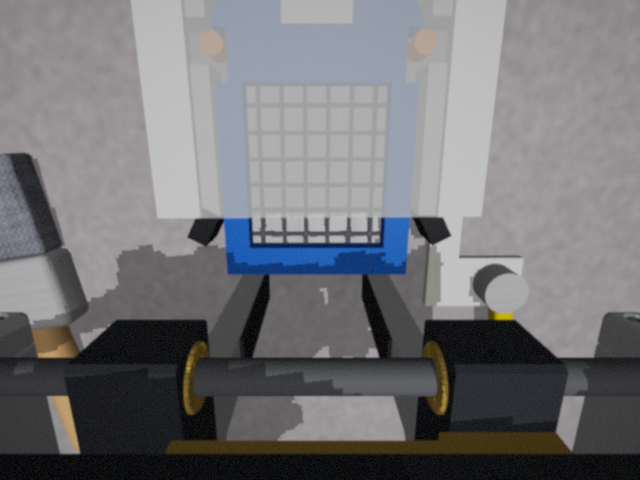

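The cassette is deep under the clear cover, and the orange rollers at (210,42) and (425,42) are at its notches. The force has dropped to 2 N, so it is past the peak. I'll creep until the stop is just felt.

Call:
send_rows --series '[{"x":1,"y":0,"z":0,"rx":0,"ry":0,"rz":0,"gripper":50},{"x":2,"y":0,"z":0,"rx":0,"ry":0,"rz":0,"gripper":50},{"x":2,"y":0,"z":0,"rx":0,"ry":0,"rz":0,"gripper":50}]'

```text
t: 15.75
tcp_pos: [0.5154, 0.1293, 0.0206]
ee_rot: [0.743, 0.669, -0.0, 0.0]
ft_force: [-0.1, -4.0, 0.7]
grip_width: 0.0497
grasp_force: 2.5
```

Call:
send_rows --series '[{"x":1,"y":0,"z":0,"rx":0,"ry":0,"rz":0,"gripper":50},{"x":1,"y":0,"z":0,"rx":0,"ry":0,"rz":0,"gripper":50}]'

```text
t: 16.0
tcp_pos: [0.5156, 0.1299, 0.0206]
ee_rot: [0.743, 0.67, -0.001, 0.001]
ft_force: [-0.5, -5.6, 1.2]
grip_width: 0.0498
grasp_force: 3.1
```

```bash
python3 -c "
from h import *
print(tcpd())"
```

```text
(array([-39.32026071,  -0.17572702]), np.float64(0.07406056587192911), np.float64(0.020614645097147864), array([-0.45739749, -5.6462051 ,  1.17662559]), 16.0)
```

The stop is just felt, with the force up to 5.6 N at a depth of about 35 mm. I'll back off, rise and check.

Call:
send_rows --series '[{"x":-8,"y":0,"z":0,"rx":0,"ry":0,"rz":0,"gripper":50},{"x":-25,"y":0,"z":0,"rx":0,"ry":0,"rz":0,"gripper":50},{"x":-45,"y":0,"z":-20,"rx":0,"ry":0,"rz":0,"gripper":40},{"x":-60,"y":0,"z":-60,"rx":0,"ry":0,"rz":0,"gripper":30},{"x":-80,"y":0,"z":-100,"rx":0,"ry":0,"rz":0,"gripper":20},{"x":-100,"y":0,"z":-130,"rx":0,"ry":0,"rz":0,"gripper":10},{"x":-100,"y":0,"z":-130,"rx":0,"ry":0,"rz":0,"gripper":0},{"x":-100,"y":0,"z":-130,"rx":0,"ry":0,"rz":0,"gripper":0}]'

```text
t: 17.0
tcp_pos: [0.5043, 0.0314, 0.1495]
ee_rot: [0.743, 0.669, -0.0, -0.001]
ft_force: [-0.5, -0.4, 0.0]
grip_width: 0.0005
grasp_force: 0.0
```

```bash
sed -i 's/w7.png/w8.png/' look.py; python3 look.py; python3 - <<'E'
from h import *
for i in range(2):
  c=cam("wrist")
  for k in env.mark_of("wrist","keeper_knob")[:2]: print(k,dk(at(c,k["pixel"],.04)))
E
```

```text
tcp in dock (array([-138.1561,    1.0146]), np.float64(0.01758204766911543), np.float64(0.14908465608802324), array([-0.2079,  0.0121, -0.2347]), 17.05)
cassette [571. 206.] 0.86 [0.7334 0.0237 0.    ] [-122.1702 -227.8701]
cassette [162. 403.] 0.64 [ 0.3221 -0.144   0.    ] [-331.8767  163.6334]
dock [318.  57.] 0.84 [0.5196 0.1693 0.    ] [ 0.2833 -0.0228]
centre pred [-66.0351   0.6109] [0.512  0.1034]
((517.141845703125, 151.69557189941406), (30.812782287597656, 92.06459045410156), 83.92047882080078) [-17.4561   0.5364]
{'pixel': [454.7, 219.7], 'conf': 0.7} [-125.42816416 -108.72348661]
{'pixel': [452.0, 219.6], 'conf': 0.97} [-125.56443465 -107.17327054]
{'pixel': [577.6, 349.4], 'conf': 0.54} [-242.12317846 -229.0653386 ]
```

View pics/w8.png

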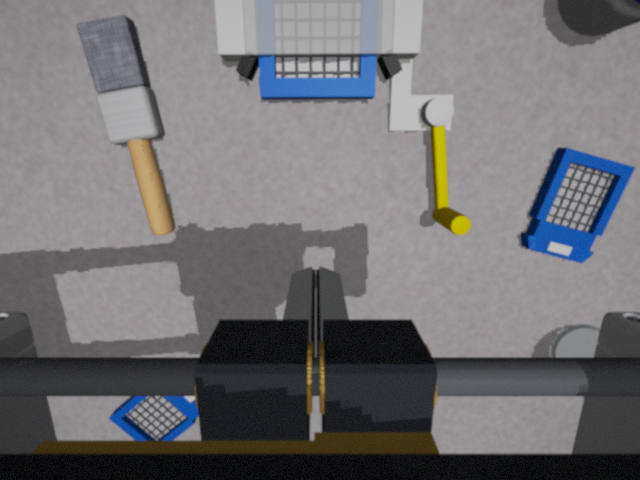

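About 30 mm of cassette shows outside the mouth (rows 53–97), so it is seated and centred. The keeper knob is at (455,222), which is dock (-126,-108), so the keeper is about 1.7 rad open. I'll go over the knob with the fingers open.

Call:
send_rows --series '[{"x":3,"y":30,"z":0,"rx":0,"ry":0,"rz":0,"gripper":44},{"x":6,"y":60,"z":0,"rx":0,"ry":0,"rz":0,"gripper":44},{"x":9,"y":90,"z":20,"rx":0,"ry":0,"rz":0,"gripper":44},{"x":12,"y":109,"z":40,"rx":0,"ry":0,"rz":0,"gripper":44},{"x":12,"y":109,"z":60,"rx":0,"ry":0,"rz":0,"gripper":44},{"x":12,"y":109,"z":60,"rx":0,"ry":0,"rz":0,"gripper":44},{"x":12,"y":109,"z":60,"rx":0,"ry":0,"rz":0,"gripper":44}]'

```text
t: 18.32
tcp_pos: [0.6151, 0.0319, 0.0912]
ee_rot: [0.743, 0.669, 0.0, 0.0]
ft_force: [0.3, 0.3, -0.1]
grip_width: 0.0443
grasp_force: 0.0
```

```bash
python3 - <<'E'
from h import *
for i in range(2):
  c=cam("wrist")
  for k in env.mark_of("wrist","keeper_knob")[:2]: print(k,dk(at(c,k["pixel"],.04)))
save(c,"w9.png");print(tcpd(),env.read_state()["q"])
E
```

```text
{'pixel': [315.1, 256.3], 'conf': 0.7} [-125.03318595 -108.41755782]
{'pixel': [312.4, 255.3], 'conf': 0.55} [-124.56301817 -106.99641226]
(array([-126.41907367, -109.61408228]), np.float64(0.029735875289099885), np.float64(0.09169411753179176), array([0.27042424, 0.6222838 , 0.05319244]), 18.525) [-6.12743418e-02  4.27989608e-01  1.60453613e+00  1.02290070e-04
  1.10707907e+00  4.28809386e-02]
```

View pics/w9.png

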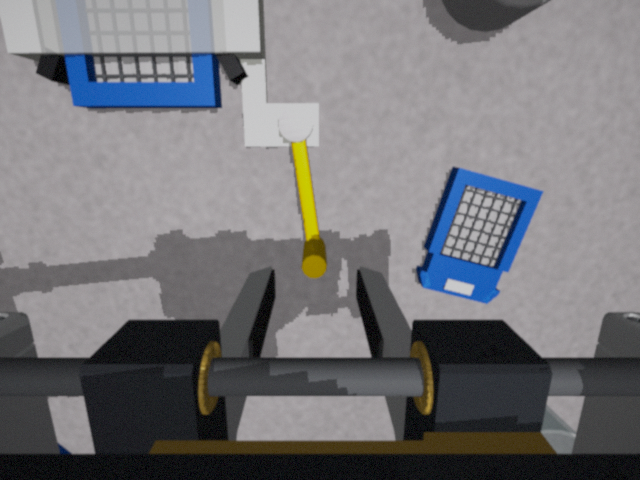

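The knob at (314,260) is between the open fingers. I'll descend and grip it.

Call:
send_rows --series '[{"x":1,"y":-1.5,"z":15,"rx":0,"ry":0,"rz":0,"gripper":44},{"x":1,"y":-1.5,"z":35,"rx":0,"ry":0,"rz":0,"gripper":44},{"x":1,"y":-1.5,"z":51,"rx":0,"ry":0,"rz":0,"gripper":44},{"x":1,"y":-1.5,"z":51,"rx":0,"ry":0,"rz":0,"gripper":30},{"x":1,"y":-1.5,"z":51,"rx":0,"ry":0,"rz":0,"gripper":14},{"x":1,"y":-1.5,"z":51,"rx":0,"ry":0,"rz":0,"gripper":10},{"x":1,"y":-1.5,"z":51,"rx":0,"ry":0,"rz":0,"gripper":10}]'

```text
t: 19.4
tcp_pos: [0.6141, 0.0329, 0.0403]
ee_rot: [0.743, 0.669, 0.001, 0.001]
ft_force: [1.5, 0.1, 0.8]
grip_width: 0.0151
grasp_force: 30.0
```

```bash
python3 - <<'E'
from h import *
t=tcpd();print(t)
p=t[0]; h=np.array([-42,-96.]); r=p-h; print(np.linalg.norm(r),np.arctan2(-r[0],r[1]))
h=p-85*np.array([-np.sin(1.71),np.cos(1.71)]);print(h)
for a0 in(1.65,1.71,1.77):
  f=lambda a:85*np.array([-np.sin(a),np.cos(a)])
  for k in range(1,17):
    a=a0*(1-k/16);d=f(a)-f(a0);print(a0,round(a,2),np.round([d[0],-d[1]],1),end=' | ')
  print()
E
```

```text
(array([-125.44723728, -108.35137643]), np.float64(0.030719978767248298), np.float64(0.040281065188926074), array([1.4678858 , 0.06341885, 0.84372384]), 19.4)
84.35637444287448 1.7177436124417098
[-41.26945893 -96.55724096]
1.65 1.55 [-0.2 -8.8] | 1.65 1.44 [  0.4 -17.5] | 1.65 1.34 [  2.  -26.1] | 1.65 1.24 [  4.4 -34.5] | 1.65 1.13 [  7.7 -42.7] | 1.65 1.03 [ 11.8 -50.4] | 1.65 0.93 [ 16.7 -57.7] | 1.65 0.82 [ 22.3 -64.4] | 1.65 0.72 [ 28.6 -70.5] | 1.65 0.62 [ 35.4 -76. ] | 1.65 0.52 [ 42.8 -80.7] | 1.65 0.41 [ 50.7 -84.6] | 1.65 0.31 [ 58.9 -87.7] | 1.65 0.21 [ 67.3 -89.9] | 1.65 0.1 [ 76.  -91.3] | 1.65 0.0 [ 84.7 -91.7] | 
1.71 1.6 [-0.8 -9. ] | 1.71 1.5 [ -0.6 -18.1] | 1.71 1.39 [  0.6 -27.1] | 1.71 1.28 [  2.7 -36. ] | 1.71 1.18 [  5.7 -44.5] | 1.71 1.07 [  9.7 -52.7] | 1.71 0.96 [ 14.5 -60.4] | 1.71 0.85 [ 20.  -67.6] | 1.71 0.75 [ 26.4 -74.1] | 1.71 0.64 [ 33.3 -79.9] | 1.71 0.53 [ 40.9 -84.9] | 1.71 0.43 [ 48.9 -89.1] | 1.71 0.32 [ 57.4 -92.5] | 1.71 0.21 [ 66.1 -94.9] | 1.71 0.11 [ 75.1 -96.3] | 1.71 0.0 [ 84.2 -96.8] | 
1.77 1.66 [-1.3 -9.3] | 1.77 1.55 [ -1.7 -18.7] | 1.77 1.44 [ -0.9 -28.1] | 1.77 1.33 [  0.8 -37.3] | 1.77 1.22 [  3.6 -46.3] | 1.77 1.11 [  7.3 -54.9] | 1.77 1.0 [ 12.  -63.1] | 1.77 0.89 [ 17.5 -70.7] | 1.77 0.77 [ 23.9 -77.6] | 1.77 0.66 [ 31.  -83.8] | 1.77 0.55 [ 38.7 -89.1] | 1.77 0.44 [ 46.9 -93.6] | 1.77 0.33 [ 55.6 -97.2] | 1.77 0.22 [ 64.7 -99.7] | 1.77 0.11 [  73.9 -101.3] | 1.77 0.0 [  83.3 -101.8] |
```

Call:
send_rows --series '[{"x":-0.8,"y":-9,"z":0,"rx":0,"ry":0,"rz":0,"gripper":10},{"x":-0.6,"y":-18.1,"z":0,"rx":0,"ry":0,"rz":0,"gripper":10},{"x":0.6,"y":-27.1,"z":0,"rx":0,"ry":0,"rz":0,"gripper":10},{"x":2.7,"y":-36,"z":0,"rx":0,"ry":0,"rz":0,"gripper":10},{"x":5.7,"y":-44.5,"z":0,"rx":0,"ry":0,"rz":0,"gripper":10},{"x":9.7,"y":-52.7,"z":0,"rx":0,"ry":0,"rz":0,"gripper":10},{"x":14.5,"y":-60.4,"z":0,"rx":0,"ry":0,"rz":0,"gripper":10},{"x":20,"y":-67.6,"z":0,"rx":0,"ry":0,"rz":0,"gripper":10}]'

```text
t: 20.4
tcp_pos: [0.5479, 0.0592, 0.0401]
ee_rot: [0.743, 0.669, -0.0, 0.001]
ft_force: [0.6, -5.2, 2.4]
grip_width: 0.0154
grasp_force: 30.0
```

```bash
python3 -c "
from h import *
t=tcpd();print(t); r=t[0]-np.array([-41.3,-96.6]);print(np.linalg.norm(r),np.arctan2(-r[0],r[1]))"
```

```text
(array([-106.2296269 ,  -39.77008551]), np.float64(0.020297035267456014), np.float64(0.040135936947259455), array([ 0.62993443, -5.150196  ,  2.44523108]), 20.4)
86.28728545019285 0.8518224970466353
```

Call:
send_rows --series '[{"x":6.4,"y":-6.5,"z":0,"rx":0,"ry":0,"rz":0,"gripper":10},{"x":13.3,"y":-12.3,"z":0,"rx":0,"ry":0,"rz":0,"gripper":10},{"x":20.9,"y":-17.3,"z":0,"rx":0,"ry":0,"rz":0,"gripper":10},{"x":28.9,"y":-21.5,"z":0,"rx":0,"ry":0,"rz":0,"gripper":10},{"x":37.4,"y":-24.9,"z":0,"rx":0,"ry":0,"rz":0,"gripper":10},{"x":46.1,"y":-27.3,"z":0,"rx":0,"ry":0,"rz":0,"gripper":10},{"x":55,"y":-28.7,"z":0,"rx":0,"ry":0,"rz":0,"gripper":10},{"x":62,"y":-29.1,"z":0,"rx":0,"ry":0,"rz":0,"gripper":10}]'

```text
t: 21.4
tcp_pos: [0.5268, 0.1251, 0.0397]
ee_rot: [0.743, 0.67, 0.001, 0.001]
ft_force: [3.4, -4.5, 3.7]
grip_width: 0.0153
grasp_force: 30.0
```

Call:
send_rows --series '[{"x":1,"y":0,"z":0,"rx":0,"ry":0,"rz":0,"gripper":10},{"x":2,"y":0,"z":0,"rx":0,"ry":0,"rz":0,"gripper":10},{"x":2,"y":0,"z":0,"rx":0,"ry":0,"rz":0,"gripper":10}]'

```text
t: 21.78
tcp_pos: [0.5269, 0.1257, 0.0397]
ee_rot: [0.742, 0.67, -0.0, 0.001]
ft_force: [2.5, -8.3, 4.0]
grip_width: 0.0154
grasp_force: 30.0
```

```bash
python3 -c "
from h import *
t=tcpd();print(t); r=t[0]-np.array([-41.3,-96.6]);print(np.linalg.norm(r),np.arctan2(-r[0],r[1]))"
```

```text
(array([-42.33789656, -11.86847893]), np.float64(0.11460788901813977), np.float64(0.039746124772386204), array([ 2.52895386, -8.31114996,  3.98896189]), 21.775)
84.73787755664608 0.012248625343224268
```

The keeper is at its hard stop: the force rises and the position stays put. I'll release and rise.

Call:
send_rows --series '[{"x":-2,"y":0,"z":0,"rx":0,"ry":0,"rz":0,"gripper":10},{"x":-2,"y":0,"z":0,"rx":0,"ry":0,"rz":0,"gripper":36},{"x":-2,"y":0,"z":0,"rx":0,"ry":0,"rz":0,"gripper":36},{"x":-2,"y":0,"z":0,"rx":0,"ry":0,"rz":0,"gripper":36},{"x":-2,"y":0,"z":-20,"rx":0,"ry":0,"rz":0,"gripper":36},{"x":-2,"y":0,"z":-50,"rx":0,"ry":0,"rz":0,"gripper":36},{"x":-40,"y":0,"z":-90,"rx":0,"ry":0,"rz":0,"gripper":36},{"x":-90,"y":0,"z":-120,"rx":0,"ry":0,"rz":0,"gripper":36}]'

```text
t: 22.78
tcp_pos: [0.5165, 0.0373, 0.1608]
ee_rot: [0.742, 0.67, 0.0, -0.0]
ft_force: [0.6, -0.3, -0.2]
grip_width: 0.0362
grasp_force: 0.0
```

Call:
send_rows --series '[{"x":0,"y":0,"z":0,"rx":0,"ry":0,"rz":0,"gripper":36},{"x":0,"y":0,"z":0,"rx":0,"ry":0,"rz":0,"gripper":36}]'

```text
t: 23.02
tcp_pos: [0.5159, 0.0376, 0.159]
ee_rot: [0.743, 0.669, -0.0, -0.001]
ft_force: [1.0, 0.0, 0.2]
grip_width: 0.036
grasp_force: 0.0
```

```bash
python3 - <<'E'
from h import *
c=cam("wrist");save(c,"w10.png");print(tcpd())
for k in env.mark_of("wrist","keeper_knob")[:2]: print(k,dk(at(c,k["pixel"],.04)))
r=rect(blue(c,D0-ex*.02));print(r,dk(np.array(r[0])/1000))
E
```

```text
(array([-130.69992685,   -9.89839402]), np.float64(0.04399517581544505), np.float64(0.15851933433868629), array([-0.89178953,  0.19755754,  0.08788728]), 23.075)
{'pixel': [318.8, 119.7], 'conf': 0.73} [-42.42658794 -11.79882862]
((516.9070434570312, 152.05397033691406), (30.038896560668945, 91.05817413330078), 83.9284439086914) [-17.1242353    0.80740962]
```

View pics/w10.png

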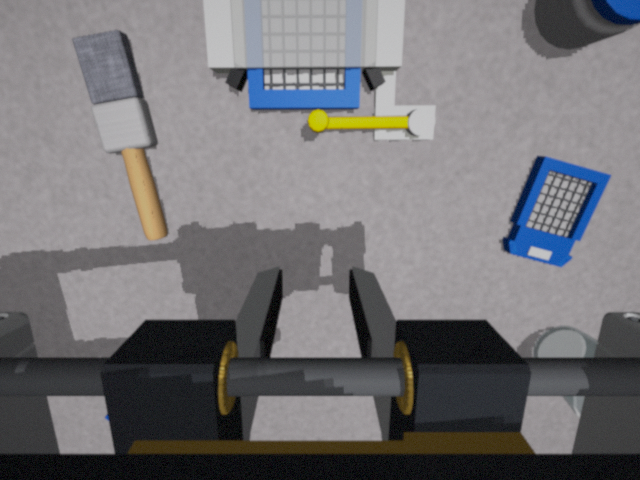

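The cassette is seated in the slot with about 30 mm outside (rows 68–107). The keeper bar lies shut behind it, from (318,120) to (420,122), and nothing is touched.

```bash
python3 -c "
from plant import env
print(env.sign_off())"
```

```text
the job is handed in; nothing more can be done
None
```

The job is handed in: the cassette is pushed home past the click (about 5.6 N when the stop was felt), the keeper is swung shut and released, and the other things were not touched; the sign-off returned no verdict.

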